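# Fold the pen lid down and push the riser drawer shut

## Robot

A 6-joint arm with a two-finger parallel gripper is mounted at the origin on the work surface. World frame = base frame: x ahead of the robot, y to its left, z up, the work surface at z = 0. Lengths are in m, angles in degrees, forces in N, time in s.
With the tool pointing down it reaches from about 0.25 to 0.725 m from the base axis. Payload 9.7 kg.
Tool frame: the origin (TCP) lies between the finger pads; the fingertips stand 25 mm ahead of it and the grasp point (between the pads) lies 6 mm ahead of it; z points along the fingers, y is the line along which they close (so a half turn about z gives the same grasp; the last joint's range is limited). The gripper opens to 85 mm and grips with 20 to 120 N. Pads are 22 mm wide; open, the fingers measure 114 mm over their backs; the gripper's body (76 mm by 85 mm) begins 54 mm behind the grasp point. The pads swing forward as they close: fully open they stand 13 mm farther back than shut.
Start: joints at [63.827, 4.979, 10.078, 95.1, 0, 90], TCP at [0.243, 0.494, 0.256] pointing down, gripper open.
Joint ranges: [-179.16, 179.16], [-48.56, 103.87], [-65.8, 70.77], [-126.05, 130.52], [-82.76, 87.17], [-180, 180]. Speed limits (degrees/s): [127.2, 127.2, 147.25, 180, 180, 180].

## Interface

Orientations are given as [roll, pitch, yaw] about the fixed x, y, z axes, in that order (R = Rz(yaw) Ry(pitch) Rx(roll)).
In Python, from workcell import bot gives the robot as it stands. The module is installed in compiled form; this text tells all that it offers.
- The arm moves only by the tool hand_motion, called after "Emit:" by a JSON object that holds its "op" and its "data", one argument or row to a line. Schema: {"type":"object","properties":{"ticks":{"type":"array","items":{"type":"array","items":{"type":"number"},"minItems":5,"maxItems":5},"minItems":1,"maxItems":5},"force":{"type":"number"},"only":{"type":"string"},"quiet":{"type":"boolean"},"lines":{"type":"string"}},"required":["ticks"],"additionalProperties":false}. ticks is a list of rows, 1 to 5 of them, each of 5 numbers: dx, dy, dz in parts of the range, where 1.0 means 0.3 m, then a turn about the tool's z in parts of the range, where 1.0 means 60 degrees, then the finger opening in m; each row is the pose to reach, as a shift and turn from the pose commanded when the call began, along the tool's axes at that moment; what a row does not reach only later rows make up. A row lasts 1/12 s, in which the tool goes at most 0.0417 m and 7.16 degrees, less where a joint would pass 70% of its speed; a pose out of reach is approached as far as the arm can. The fingers move at their own pace and stop on an object; force is the grip in N (left out, the last holds). Time passes only in rows, so rows that do not move let the fingers close. The tool returns the time, the measured TCP pose, the force, the opening and the grip force at its end. only (a regular expression) keeps the lines of the reply that match it, lines (a string "A,B") keeps lines A to B, and quiet returns only ok. A shift or turn number past 1, either way, is cut back to 1. Input that does not fit is refused with a message, and nothing moves.
- bot.get_obs(): the state, without advancing time (a new reading comes with each control period).
- bot.camera(name): name is "side" or "top" or "wrist"; returns the picture (400x640x3 uint8, blue, green, red); there is no depth.
- bot.camera_info(name): a dict with "mtx" (3x3 intrinsics, pixels), "extrinsics" (4x4, takes a point from camera to world coordinates). Camera axes: x right, y down, z forward; pixel columns grow to the right and rows downward; lengths in m; the calibration is good to about 2 mm. A picture is of the moment at which its call begins: read the wrist's pose just before it. camera_info takes no time and is no camera call; for the wrist camera it gives the pose at the moment of the call.
- bot.job_done(): hands the job in; it is judged then, once.
The state is a dict: "time": time; "q": joint angles; "qd": joint speeds; "joint_efforts": joint torques, N m; "ee_pos": TCP position; "tcp_rot": TCP orientation; "wrist_force": force on the tool from outside, world axes, zero at the start; "torque": the same for the moment, N m; "opening": finger opening in m; "grasp_force": force on a finger pad.
Only numpy, scipy, OpenCV 4.12 (cv2) and the standard library are available. Lean on these libraries where they do the work, as an engineer would, in place of code of your own. Each camera call takes 0.05 s, during which the arm holds its last target. There are 200 camera calls.

## Task

The shallow drawer of the desk-top riser has been left out with the flap lid of its pen compartment standing up. With the fingertips, first fold the lid down flat while the drawer is still out (standing, it would not fit under the riser), then push the drawer fully shut and move clear. Leave the stapler, the mouse, the mug and the pen cup where they are; nothing is to be picked up.

Things in the scene. Friction and masses are not known exactly. Their poses are not given: they have to be found in the camera images.
- riser: White laminate desk-top riser, fixed, 200 deep (x) x 300 wide (y) x 85 high, top board 15 thick. Origin: centre of its underside, on the desk. Its -x side is open and faces roughly the robot; the drawer comes out there along its own -x. Its front edge lies at x = -100 in this frame.
- drawer (a joint): How far the drawer is out (m): 0 = fully shut, stops there; at most 0.17. Pushing the drawer's front along the riser's +x reduces it. It slides with about 3 N of friction and stays where it is left. No handle. Side walls and back up to 50 above the desk, inside width 222.
- drawer_face (a point): Middle of the flat outer face of the drawer's light-wood front panel, 35 above the desk; moves with the drawer. The panel is 260 wide (y), reaches from 4 to 66 above the desk and is 12 thick. Site x axis points into the riser, the way the drawer shuts; z up. When shut, the face stands 12 proud of the riser's front edge.
- flap (a joint): Angle of the grey plastic flap lid (rad): 0 = lying flat, closed; about 1.57 = standing upright; up to 1.95 = leaning out over the drawer front towards the robot. A stiff hinge (0.06 N m of friction): the lid stays at whatever angle it is left. It stops at 0 on its compartment.
- flap_hinge (a point): Middle of the lid's hinge line, which runs across the drawer (along y) 16 behind the drawer face and 58 above the desk. Site x axis points along the lid to its free edge and turns with it.
- flap_edge (a point): Middle of the lid's free edge, 92 from the hinge line. The lid is a plate 150 wide (y), 5 thick, the hinge axis in the middle of its thickness. Lying flat its top is 60.5 above the desk and its free edge points into the riser, clear of it while the drawer is at least 0.10 out.
- stapler: Bystander: grey plastic stapler lying on the desk beside the drawer, 135 x 36, 54 high. Origin: centre of its underside, long side along x.
- mouse: Bystander: black wireless mouse on the desk beside the drawer, 106 x 60, 34 high. Origin: centre of its underside.
- pen_cup: Bystander: stainless steel pen cup standing on the riser's top (85 above the desk), 76 across, 98 high, three pens in it reaching 150 above its foot. Origin: centre of its underside.
- mug: Bystander: blue ceramic mug standing on the riser's top (85 above the desk), 80 across, 92 high, handle on its own +y. Origin: centre of its underside.

How it is judged (in metres and radians):
On the way, in this order (a step that is already met when the one before it is completed fails the run):
1. the lid is folded down flat (within 0.08 rad) with the drawer still at least 80 mm out (value of joint flap below 0.08 rad and value of joint drawer above 0.08 m), for 0.2 s.
2. the drawer is pushed shut (within 6 mm) (value of joint drawer below 0.006 m), for 0.2 s.
At the end, for the whole second after the job is handed in: The lid lies flat (under 0.08 rad), the drawer is shut to within 6 mm and at rest, and the stapler, mouse, pen cup and mug are within 20 mm of where they stood (value of joint flap below 0.08 rad and value of joint drawer below 0.006 m and velocity of joint drawer between -0.01 and 0.01 m/s and distance of each of stapler, mouse, pen_cup, mug from where it was at the start of the episode below 0.02 m); the robot touches nothing.
It fails at once if the drawer is pushed in past 80 mm with the lid still up (over 0.2 rad) (value of joint drawer below 0.08 m and value of joint flap above 0.2 rad).
It fails at once if a bystander is picked up, knocked over or shoved more than 20 mm (distance of any of stapler, mouse, pen_cup, mug from where it was at the start of the episode above 0.02 m or angle between any of stapler, mouse, pen_cup, mug's own z axis and vertical above 0.4 rad).
It also fails if it takes over 48 s, if anything falls off the work surface, if the arm or the gripper's body presses on something with over 40 N, if the wrist force passes 120 N, or if a joint passes its speed limit or range.

## Working session

There is one attempt and no reset: what is moved stays moved. The work goes in short steps, Python scripts to look and compute and a tool call to move; the robot and the scene stay as the last step left them, time stands still between calls to the robot, and variables do not carry over. Pictures are saved under pics/ and viewed, at most 10 in all, crops included, and the job is handed in when it is done.

```bash
mkdir -p pics; python3 - <<'E'
from workcell import bot
import cv2,numpy as np
for n in("side","top"):
    cv2.imwrite(f"pics/{n}0.png",bot.camera(n)); i=bot.camera_info(n); print(n,np.round(i["mtx"],1).tolist(),np.round(i["extrinsics"],4).tolist())
o=bot.get_obs();print(o["time"],o["ee_pos"],o["tcp_rot"],o["opening"])
E
```

```text
side [[402.8, 0.0, 324.3], [0.0, 402.8, 199.6], [0.0, 0.0, 1.0]] [[0.9975, -0.0139, 0.0699, 0.5406], [-0.0681, -0.4777, 0.8759, -0.8218], [0.0212, -0.8784, -0.4774, 0.5529], [0.0, 0.0, 0.0, 1.0]]
top [[429.6, 0.0, 324.2], [0.0, 429.6, 201.4], [0.0, 0.0, 1.0]] [[-0.005, -0.9971, 0.0762, 0.5575], [-0.9996, 0.0028, -0.0282, 0.0306], [0.0279, -0.0763, -0.9967, 1.102], [0.0, 0.0, 0.0, 1.0]]
0.1 [0.24251527 0.49344239 0.2556547 ] [-1.79930182e+02  1.03276403e-03  1.53826961e+02] 0.08504264008072913
```

View pics/side0.png

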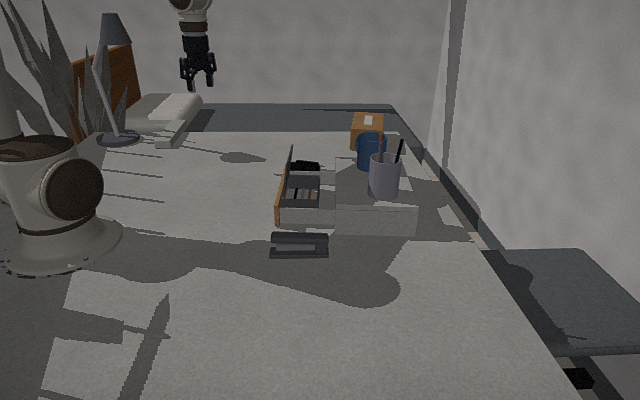

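View pics/top0.png

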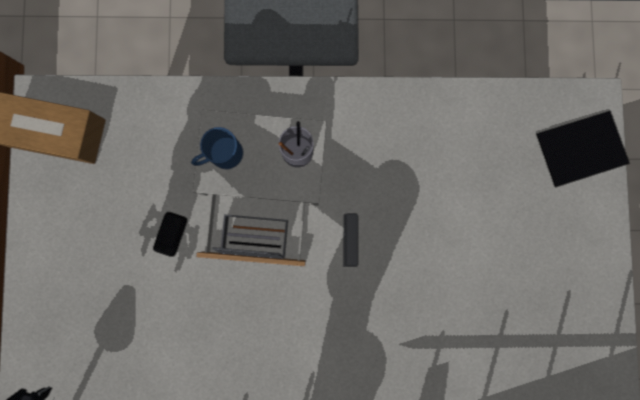

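```bash
cat > h.py <<'E'
from workcell import bot
import cv2,numpy as np
def ray(n,u,v):
    i=bot.camera_info(n);E=np.array(i["extrinsics"]);d=E[:3,:3]@np.linalg.inv(i["mtx"])@[u,v,1];return E[:3,3],d
def onz(n,u,v,z):
    o,d=ray(n,u,v);return o+d*(z-o[2])/d[2]
def proj(n,p):
    i=bot.camera_info(n);E=np.linalg.inv(i["extrinsics"]);c=E[:3,:3]@np.array(p)+E[:3,3];c=np.array(i["mtx"])@c;return c[:2]/c[2]
E
python3 - <<'E'
from h import *
a=cv2.imread("pics/top0.png");b=cv2.imread("pics/side0.png")
t=cv2.resize(a[185:275,140:370],None,fx=3.4,fy=3.3,interpolation=2);s=cv2.resize(b[135:270,255:430],None,fx=4.4,fy=2.2,interpolation=2)
s=cv2.resize(s,(782,290))
cv2.imwrite("pics/c0.png",np.vstack([t,cv2.copyMakeBorder(s,0,0,0,0,0) if 0 else cv2.resize(s,(t.shape[1],300))]))
h=cv2.cvtColor(a,cv2.COLOR_BGR2HSV);m=cv2.inRange(h,(5,90,80),(25,255,255));m[:245]=0;m[275:]=0;m[:,:190]=0;m[:,310:]=0
ys,xs=np.nonzero(m);r=cv2.minAreaRect(np.c_[xs,ys].astype(np.float32));B=cv2.boxPoints(r);print(B.tolist(),[np.round(onz("top",*p,.066),4).tolist() for p in B])
E
```

```text
[[196.72007751464844, 256.1841735839844], [197.1332550048828, 251.48422241210938], [304.18499755859375, 260.8953552246094], [303.7718505859375, 265.5953063964844]] [[0.5071, 0.305, 0.066], [0.5182, 0.3043, 0.066], [0.4943, 0.0499, 0.066], [0.4831, 0.0509, 0.066]]
```

View pics/c0.png

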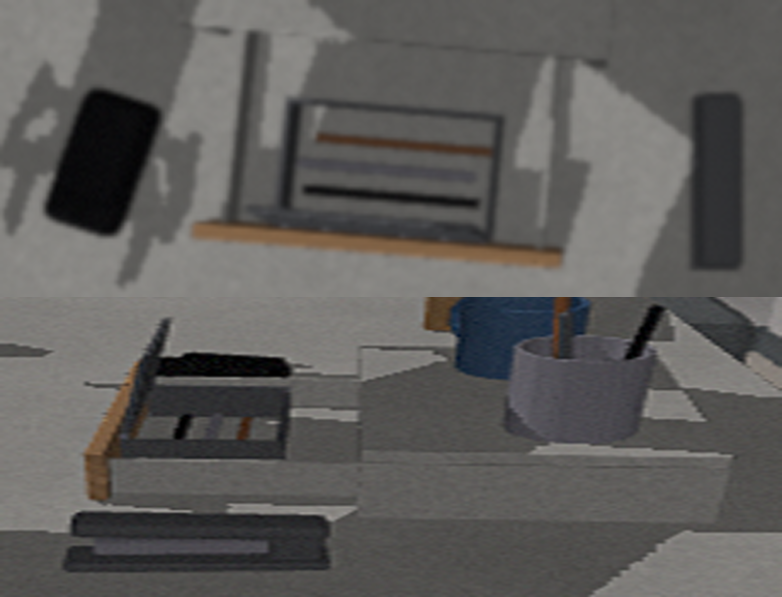

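```bash
cat >> h.py <<'E'
a=np.radians(-5.4);X=np.array([np.cos(a),np.sin(a),0]);Y=np.array([-np.sin(a),np.cos(a),0]);Z=np.array([0,0,1.])
F=np.array([.4951,.178,0])
def rel():
    o=bot.get_obs();d=o["ee_pos"]-F;f=o["wrist_force"];r=o["tcp_rot"]
    print("t",round(o["time"],2),"TCP rel face",np.round([d@X,d@Y,d[2]],4),"rot",np.round(r,2),"f",np.round([f@X,f@Y,f[2]],1),"op",round(o["opening"],3))
E
python3 - <<'E'
from h import *
for p in((196,191.7),(318,204.1)):
    w=onz("top",*p,.085);print("riser edge",w,(w-F)@X,(w-F)@Y)
H=F+.016*X+.058*Z
k=lambda n,p:(np.array(p)-([140,185] if n=="top" else [255,135]))*([3.4,3.3] if n=="top" else [782/175,300/135])+([0,0] if n=="top" else [0,297])
for th in(1.2,1.4,1.57,1.75,1.95):
    e=H+.092*(np.cos(th)*X+np.sin(th)*Z);print(th,[np.round(k(n,proj(n,e+s*.075*Y))).tolist() for n in("top","side") for s in(1,-1)])
print([np.round(k(n,proj(n,H+s*.075*Y))).tolist() for n in("top","side") for s in(1,-1)])
rel()
E
```

```text
riser edge [0.65915431 0.30434269 0.085     ] 0.15143633398654027 0.14122085231821743
riser edge [0.62896095 0.01659397 0.085     ] 0.1484565213241379 -0.1480922789679651
1.2 [[250.0, 174.0], [481.0, 194.0], [197.0, 321.0], [175.0, 369.0]]
1.4 [[246.0, 200.0], [478.0, 220.0], [169.0, 317.0], [143.0, 364.0]]
1.57 [[243.0, 224.0], [475.0, 244.0], [144.0, 315.0], [115.0, 363.0]]
1.75 [[240.0, 249.0], [473.0, 269.0], [118.0, 316.0], [86.0, 364.0]]
1.95 [[239.0, 275.0], [471.0, 295.0], [90.0, 319.0], [55.0, 367.0]]
[[273.0, 219.0], [485.0, 237.0], [147.0, 381.0], [120.0, 435.0]]
t 0.1 TCP rel face [-0.2811  0.2903  0.2557] rot [-179.93    0.    153.83] f [ 0.1 -0.5 -0.3] op 0.085
```

Units first: shifts go in shares of 0.3 m and turns go in shares of 60 degrees. So -20.8 degrees / 60 = -0.3467.

Emit:
{"op": "hand_motion", "data": {
  "ticks": [
    [0,0,0,-0.1167,0],
    [0,0,0,-0.2333,0],
    [0,0,0,-0.3467,0],
    [0,0,0,-0.3467,0]
  ],
  "force": 30
}}

```text
time: 0.43
ee_pos: [0.2426, 0.4935, 0.2559]
tcp_rot: [-180.0, -0.0, 174.9]
wrist_force: [-0.6, -0.1, -0.6]
opening: 0.0387
grasp_force: 0.0
```

```bash
python3 -c "
from h import *;rel()"
```

```text
t 0.43 TCP rel face [-0.2811  0.2904  0.2559] rot [-1.7996e+02 -1.0000e-02  1.7494e+02] f [-0.6 -0.1 -0.6] op 0.039
```

Scaled: -0.145 m / 0.3 = -0.4833, -0.12 m / 0.3 = -0.4.

Emit:
{"op": "hand_motion", "data": {
  "ticks": [
    [-0.08,-0.0967,0,0,0],
    [-0.16,-0.1933,0,0,0],
    [-0.24,-0.29,0,0,0],
    [-0.32,-0.3867,0,0,0],
    [-0.4,-0.4833,0,0,0]
  ]
}}

```text
time: 0.85
ee_pos: [0.349, 0.3365, 0.2561]
tcp_rot: [-180.0, -0.0, 174.4]
wrist_force: [0.7, -0.1, 0.7]
opening: -0.0003
grasp_force: 0.0
```

Emit:
{"op": "hand_motion", "data": {
  "ticks": [
    [-0.08,-0.0967,0,0,0],
    [-0.16,-0.1933,0,0,0],
    [-0.24,-0.29,0,0,0],
    [-0.32,-0.3867,0,0,0],
    [-0.4,-0.4833,0,0,0]
  ]
}}

```text
time: 1.27
ee_pos: [0.455, 0.1806, 0.2563]
tcp_rot: [180.0, 0.0, 174.4]
wrist_force: [0.6, 0.4, 0.0]
opening: 0.0
grasp_force: 0.0
```

```bash
python3 -c "
from h import *;rel()"
```

```text
t 1.27 TCP rel face [-0.0402 -0.0012  0.2563] rot [179.99   0.   174.36] f [0.6 0.5 0. ] op 0.0
```

Scaled: 0.1043 m / 0.3 = 0.3477, 0.07 m / 0.3 = 0.2333.

Emit:
{"op": "hand_motion", "data": {
  "ticks": [
    [0,0,0.1167,0,0],
    [0,0,0.2333,0,0],
    [0,0,0.3477,0,0],
    [-0.1167,0,0.3477,0,0],
    [-0.1817,0,0.3477,0,0]
  ]
}}

```text
time: 1.68
ee_pos: [0.5066, 0.1758, 0.1465]
tcp_rot: [-179.8, -0.5, 174.4]
wrist_force: [-0.2, 0.8, 0.6]
opening: 0.0001
grasp_force: 1.6
```

```bash
python3 -c "
from h import *;rel()"
```

```text
t 1.68 TCP rel face [ 0.0116 -0.0011  0.1465] rot [-179.78   -0.46  174.38] f [-0.3  0.8  0.6] op 0.0
```

Emit:
{"op": "hand_motion", "data": {
  "ticks": [
    [-0.0333,0,0.0067,0,0],
    [-0.0667,0,0.0183,0,0],
    [-0.0983,0,0.0367,0,0],
    [-0.125,0,0.0567,0,0],
    [-0.125,0,0.0567,0,0]
  ]
}}

```text
time: 2.1
ee_pos: [0.5468, 0.1737, 0.1338]
tcp_rot: [-180.0, -0.0, 174.6]
wrist_force: [-0.0, -0.4, -0.8]
opening: -0.0003
grasp_force: 0.0
```

```bash
python3 -c "
from h import *;rel();cv2.imwrite('pics/s1.png',cv2.resize(bot.camera('side')[120:260,240:440],None,fx=4,fy=4))"
```

```text
t 2.1 TCP rel face [0.0518 0.0006 0.1338] rot [-1.7998e+02 -3.0000e-02  1.7458e+02] f [ 0.  -0.4 -0.8] op -0.0
```

View pics/s1.png

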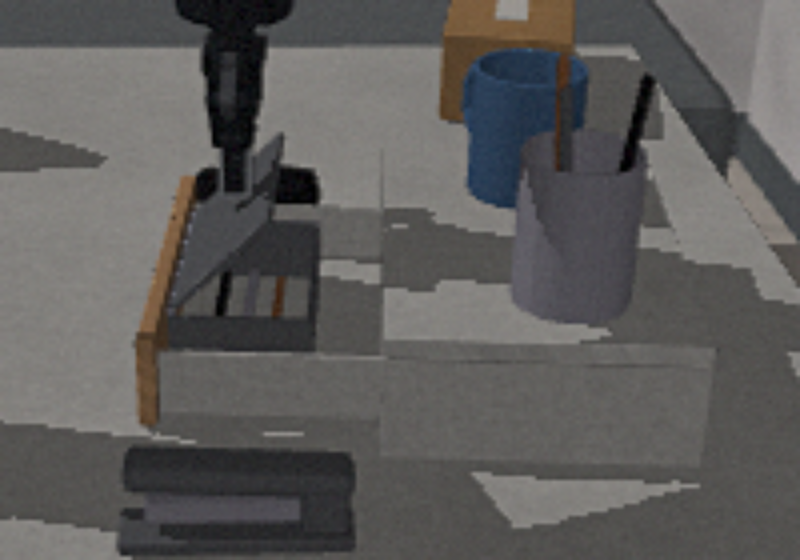

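The lid (crop 175,300 → 280,135) has folded to about 45° with the fingertip on its outer side; the drawer and bystanders haven't moved. Continuing the arc down.

Scaled: 0.05 m / 0.3 = 0.1667, -0.023 m / 0.3 = -0.0767.

Emit:
{"op": "hand_motion", "data": {
  "ticks": [
    [-0.0433,0,0.0533,0,0],
    [-0.0667,0,0.1067,0,0],
    [-0.0767,0,0.1567,0,0],
    [-0.0767,0,0.1667,0,0],
    [-0.0767,0,0.1667,0,0]
  ]
}}

```text
time: 2.57
ee_pos: [0.5689, 0.1718, 0.0858]
tcp_rot: [180.0, 0.1, 174.6]
wrist_force: [-0.2, 1.0, 0.6]
opening: 0.0002
grasp_force: 0.0
```

Emit:
{"op": "hand_motion", "data": {
  "ticks": [
    [0,0,0.0033,0,0],
    [0,0,0.0067,0,0],
    [0,0,0.01,0,0],
    [0,0,0.01,0,0]
  ]
}}

```text
time: 2.9
ee_pos: [0.5696, 0.1719, 0.0853]
tcp_rot: [179.9, 0.2, 174.6]
wrist_force: [-2.3, -3.4, 16.2]
opening: 0.0002
grasp_force: 8.1
```

```bash
python3 -c "
from h import *;rel();cv2.imwrite('pics/s2.png',cv2.resize(bot.camera('side')[120:260,240:440],None,fx=4,fy=4))"
```

```text
t 2.9 TCP rel face [0.0747 0.0009 0.0853] rot [179.94   0.24 174.62] f [-2.  -3.6 16.2] op 0.0
```

View pics/s2.png

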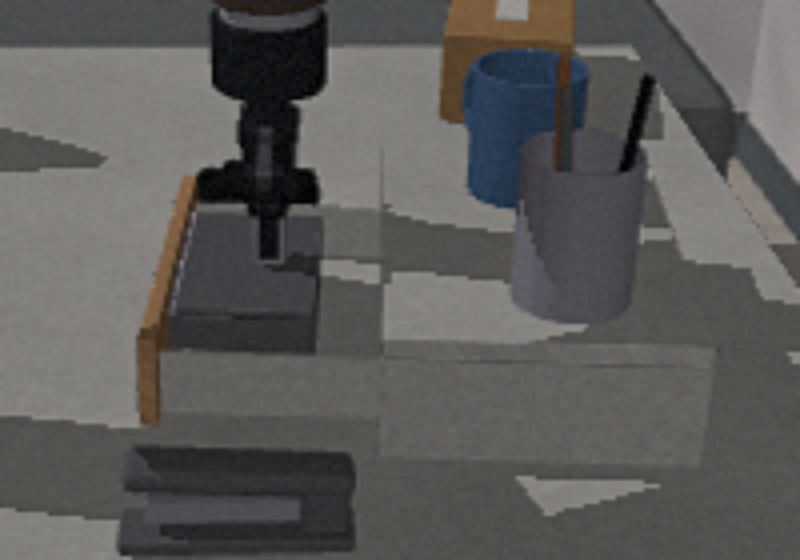

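Scaled: 0.12 m / 0.3 = 0.4, 0.08 m / 0.3 = 0.2667.

Emit:
{"op": "hand_motion", "data": {
  "ticks": [
    [0,0,-0.1,0,0],
    [0,0,-0.2,0,0],
    [0.1333,0,-0.2,0,0],
    [0.2667,0,-0.2,0,0],
    [0.4,0,-0.2,0,0]
  ]
}}

```text
time: 3.37
ee_pos: [0.4481, 0.183, 0.1425]
tcp_rot: [180.0, 0.0, 174.6]
wrist_force: [-1.4, 0.4, 1.3]
opening: -0.0002
grasp_force: 0.0
```

Emit:
{"op": "hand_motion", "data": {
  "ticks": [
    [0.0667,0,0,0,0],
    [0.0667,0,0.1167,0,0],
    [0.0667,0,0.2333,0,0],
    [0.0667,0,0.29,0,0],
    [0.0667,0,0.29,0,0]
  ]
}}

```text
time: 3.78
ee_pos: [0.4268, 0.184, 0.0516]
tcp_rot: [-179.9, -0.3, 174.7]
wrist_force: [-1.3, 1.2, 0.1]
opening: 0.0002
grasp_force: 0.0
```

```bash
python3 - <<'E'
from h import *
rel();im=bot.camera('top');cv2.imwrite('pics/t2.png',cv2.resize(im[100:280,140:370],None,fx=3.4,fy=3.3,interpolation=2))
for nm,(u,v),z in(("cup",(297,144),.183),("mug",(221,147),.177)):
    w=onz("top",u,v,z)-F;print(nm,w@X,w@Y)
E
```

```text
t 3.78 TCP rel face [-0.0685 -0.0004  0.0516] rot [-179.85   -0.28  174.65] f [-1.4  1.   0.1] op 0.0
cup 0.2672094237225162 -0.09035426353169071
mug 0.24626628164310435 0.07305809781223918
```

View pics/t2.png

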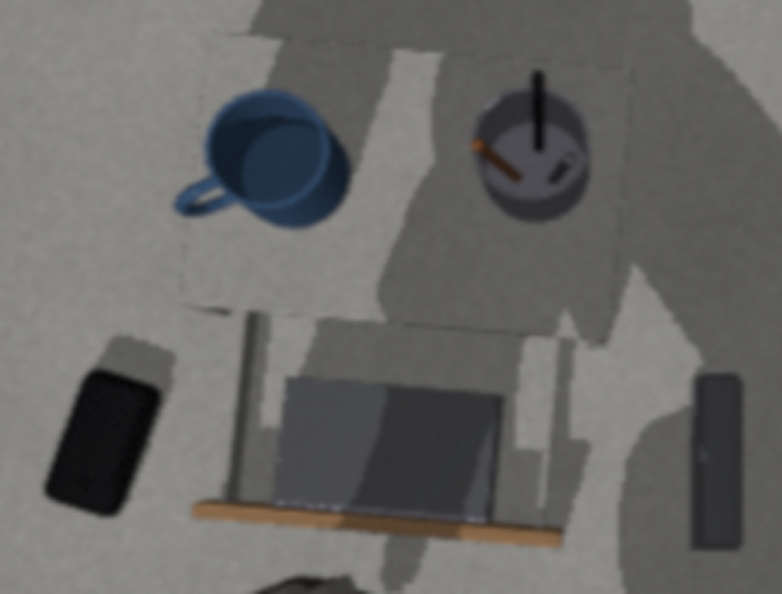

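The lid lies flat on its compartment (crop 275–500, 378–520); the mug, cup, stapler and mouse are unmoved, and the gripper is in front of the panel (~300,585). Now pushing.

Scaled: -0.085 m / 0.3 = -0.2833, -0.04 m / 0.3 = -0.1333.

Emit:
{"op": "hand_motion", "data": {
  "ticks": [
    [-0.0667,0,-0.0467,0,0],
    [-0.1333,0,-0.0467,0,0],
    [-0.1833,0,-0.0467,0,0],
    [-0.2333,0,-0.0467,0,0],
    [-0.2833,0,-0.0467,0,0]
  ]
}}

```text
time: 4.25
ee_pos: [0.5152, 0.1773, 0.0716]
tcp_rot: [179.9, 0.1, 174.6]
wrist_force: [-3.7, 0.8, 3.8]
opening: -0.0002
grasp_force: 2.2
```

Emit:
{"op": "hand_motion", "data": {
  "ticks": [
    [-0.06,0,0,0,0],
    [-0.12,0,0,0,0],
    [-0.18,0,0,0,0],
    [-0.24,0,0,0,0],
    [-0.3,0,0,0,0]
  ]
}}

```text
time: 4.67
ee_pos: [0.6047, 0.169, 0.0715]
tcp_rot: [179.9, 0.0, 174.6]
wrist_force: [-4.8, 2.2, 3.8]
opening: -0.0001
grasp_force: 2.3
```

Emit:
{"op": "hand_motion", "data": {
  "ticks": [
    [-0.0167,0,0,0,0],
    [-0.0333,0,0,0,0],
    [-0.0467,0,0,0,0],
    [-0.0467,0,0,0,0]
  ]
}}

```text
time: 5.0
ee_pos: [0.618, 0.1671, 0.0697]
tcp_rot: [180.0, 0.1, 174.6]
wrist_force: [0.7, 0.0, -0.3]
opening: -0.0
grasp_force: 0.0
```

```bash
python3 -c "
from h import *;rel()"
```

```text
t 5.0 TCP rel face [0.1234 0.0007 0.0697] rot [1.7999e+02 6.0000e-02 1.7462e+02] f [ 0.7  0.1 -0.3] op -0.0
```

Scaled: -0.008 m / 0.3 = -0.0267, -0.006 m / 0.3 = -0.02.

Emit:
{"op": "hand_motion", "data": {
  "ticks": [
    [-0.01,0,0,0,0],
    [-0.02,0,0,0,0],
    [-0.0267,0,0,0,0],
    [-0.0267,0,0,0,0]
  ]
}}

```text
time: 5.33
ee_pos: [0.6233, 0.1666, 0.0694]
tcp_rot: [180.0, -0.3, 174.7]
wrist_force: [-16.5, 0.6, 10.4]
opening: 0.0001
grasp_force: 8.0
```

Emit:
{"op": "hand_motion", "data": {
  "ticks": [
    [-0.0067,0,0,0,0],
    [-0.0133,0,0,0,0],
    [-0.0167,0,0,0,0],
    [-0.0167,0,0,0,0]
  ]
}}

```text
time: 5.67
ee_pos: [0.6236, 0.1666, 0.0694]
tcp_rot: [-180.0, -0.8, 174.7]
wrist_force: [-43.4, 1.4, 23.3]
opening: 0.0003
grasp_force: 21.4
```

```bash
python3 -c "
from h import *;rel()"
```

```text
t 5.67 TCP rel face [0.129  0.0007 0.0694] rot [-179.97   -0.81  174.75] f [-43.3  -2.7  23.3] op 0.0
```

Firmly at the stop (about 43 N, position no longer advancing). Back away and check.

Emit:
{"op": "hand_motion", "data": {
  "ticks": [
    [0.0667,0,0,0,0],
    [0.1833,0,0,0,0],
    [0.3167,0,-0.0667,0,0],
    [0.4333,0,-0.1667,0,0],
    [0.4333,0,-0.2667,0,0]
  ]
}}

```text
time: 6.08
ee_pos: [0.4956, 0.1775, 0.1473]
tcp_rot: [-179.8, -0.4, 174.7]
wrist_force: [1.2, 0.8, 0.6]
opening: 0.0
grasp_force: 0.0
```

Emit:
{"op": "hand_motion", "data": {
  "ticks": [
    [0.0667,0,-0.1,0,0],
    [0.1333,0,-0.2,0,0],
    [0.1333,0,-0.2,0,0]
  ]
}}

```text
time: 6.33
ee_pos: [0.4606, 0.1825, 0.2159]
tcp_rot: [179.8, 0.4, 174.7]
wrist_force: [0.2, -0.4, 1.5]
opening: -0.0002
grasp_force: 0.0
```

```bash
python3 - <<'E'
from h import *
rel();im=bot.camera('top');s=bot.camera('side')
cv2.imwrite('pics/e.png',np.hstack([cv2.resize(im[100:280,140:370],(400,313)),cv2.resize(s[120:270,240:440],(400,313))]))
h=cv2.cvtColor(im,cv2.COLOR_BGR2HSV);m=cv2.inRange(h,(5,90,80),(25,255,255));m[:170]=0;m[275:]=0;m[:,:190]=0;m[:,330:]=0
ys,xs=np.nonzero(m);B=cv2.boxPoints(cv2.minAreaRect(np.c_[xs,ys].astype(np.float32)))
for p in B:
    w=onz("top",*p,.066)-F;print(w@X,w@Y)
E
```

```text
t 6.33 TCP rel face [-0.0348  0.0012  0.2159] rot [179.77   0.44 174.68] f [ 0.3 -0.4  1.5] op -0.0
0.13708641295724253 0.12657633607894192
0.1497054711824662 0.12688740809893795
0.15080133219767422 -0.12716469058683227
0.1381153135474611 -0.12723390525719025
```

View pics/e.png

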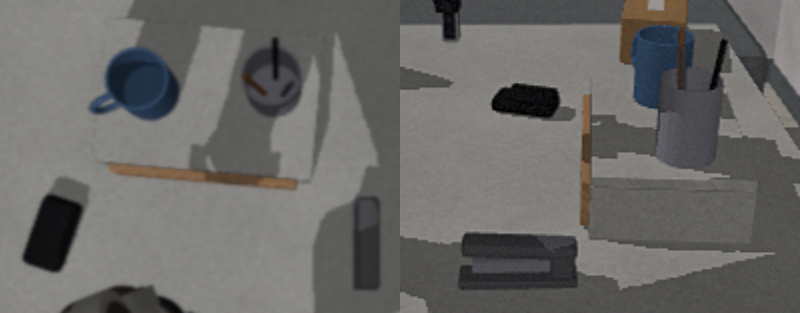

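The panel sits flush against the riser (left crop 110–297, 165–188), its face 12 mm proud as expected. The bystanders are unmoved and the gripper is clear.

```bash
python3 -c "
from workcell import bot;print(bot.job_done())"
```

```text
the job is handed in; nothing more can be done
None
```

I folded the lid flat with the drawer about 138 mm out, pushed the drawer to its stop, moved the arm clear and handed the job in at about 6.4 s; the final pictures show the drawer shut and the bystanders unmoved, but the hand-in gave no verdict.

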